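Turn a clamped elbow fitting upright

ROBOT

A 6-joint arm with a two-finger parallel gripper is mounted at the origin on a cart in front of the work surface, level with it; the furniture and walls round the work are solid. World frame = base frame: x ahead of the robot, y to its left, z up, the work surface at z = 0. Lengths are in mm, angles in rad, forces in N, time in s.
With the tool pointing down it reaches from about 350 to 875 mm from the base axis. Payload 4.2 kg.
Tool frame: the origin (TCP) lies on the mounting face of the last link; the fingertips stand 173 mm ahead of it and the grasp point (between the pads) lies grip_point_offset ahead of it (grip_point_offset is the distance from the TCP to the grasp point, in mm); z points along the fingers, y is the line along which they close (so a half turn about z gives the same grasp; the last joint's range is limited). The gripper opens to 85 mm and grips with 20 to 120 N. Pads are 22 mm wide; open, the fingers measure 114 mm over their backs; the gripper's body (76 mm by 85 mm) begins 54 mm behind the grasp point. The pads swing forward as they close: fully open they stand 13 mm farther back than shut.
Start: joints at [1.492, 0.385, 0.008, 0, -1.194, -0.259], TCP at [207.1, 589.669, 404.712] pointing down, gripper open.
Joint ranges: [-3.14, 3.14], [-1.21, 2.06], [-1.07, 1.41], [-3.16, 2.05], [-2.99, -0.16], [-3.1, 3.1]. Speed limits (rad/s): [2.79, 2.79, 3.14, 3.14, 3.14, 3.14].

INTERFACE

Orientations are given as a unit quaternion [x, y, z, w].
In Python, from bench import read_state, get_image, job_done, recognise, place_of, grip_point_offset gives the robot as it stands. The module is installed in compiled form; this text tells all that it offers.
- The arm moves only by the tool carry_out, never from a script. Its arguments are lists of equal length, an entry for each row: "slide": the shift along the tool's x, y, z in m, a list of three; "roll": the turn about the tool's z in degrees; "claw": the finger opening in m, from 0 to 0.0854. A call has 1 to 8 rows; each row is the pose to reach, as a shift and turn from the pose commanded when the call began, along the tool's axes at that moment; what a row does not reach only later rows make up. A row lasts 1/8 s, in which the tool goes at most 62.5 mm and 10.7 degrees, less where a joint would pass 70% of its speed; a pose out of reach is approached as far as the arm can. A call with a gripper value outside its range is refused whole. The fingers move at their own pace and stop on an object; the grip force is fixed at half the most. Time passes only in rows, so rows that repeat a pose let the fingers close. It gives the time, the measured TCP pose, the force, the opening and the grip force at its end, in the units of the state.
- read_state(): the state, without advancing time (a new reading comes with each control period).
- get_image(name): name is "scene" or "top" or "wrist"; returns a dict with "img" (400x640x3 uint8, red, green, blue), "z_map" (400x640 float32, mm along the optical axis (not along the pixel's ray), 0 where there is no reading), "mtx" (3x3 intrinsics, pixels), "k1" (the pictures are not rectified: a ray, as slopes to the right and down, at radius r is drawn at 1 + k1 r^2 times it, then the intrinsics apply), "world_from_camera" (4x4, takes a point from camera to world coordinates); the wrist camera has in their place "T_tool_cam" (4x4, takes a point from camera to tool coordinates, whose origin is the TCP and whose axes are the flange's). Camera axes: x right, y up, looking along -z (the intrinsics and any distortion apply to the point x, -y, -z); pixel columns grow to the right and rows downward; lengths in mm; the calibration is good to about 2 mm. A picture is of the moment at which its call begins: read the wrist's pose just before it.
- job_done(): hands the job in; it is judged then, once.
Trained networks look in a picture, given as the dict that the camera call returned (one of the last four; its "shot" number tells which), for a name from the list of things; names that differ only in an ending like _2 or _b are one class to them, and where a whole thing is asked for, a point or a joint stands for the part that bears it (a point fixed in the world has none). Each returns a list of dicts, best first, with "conf" (0 to 1); they miss things now and then, are a little off and sometimes report something else, mostly with a low value. They report only what shows in the picture. A call takes as long as a camera call.
- recognise(picture, thing): "at" ([column, row] in pixels, amid what is visible of it).
- place_of(picture, thing): "at" ([column, row] in pixels: a listed point, or the origin of a listed thing).
The state is a dict: "clock": time; "joints": joint angles; "joint_vel": joint speeds; "joint_efforts": joint torques, N m; "position": TCP position; "ee_rot": TCP orientation; "contact_force": force on the tool from outside, world axes, zero at the start; "wrist_torque": the same for the moment, N m; "gripper_width": finger opening in mm; "grasp_force": force on a finger pad.
Only numpy, scipy, OpenCV 4.12 (cv2) and the standard library are available. Lean on these libraries where they do the work, as an engineer would, in place of code of your own. Each camera call takes 0.05 s, during which the arm holds its last target. There are 200 camera calls.

TASK

The brass elbow fitting in the clamping fixture was clamped with its barbed hose tail leaning towards the robot, so a hose cannot be pushed on from above. Without forcing the fitting round against the tight clamp, back the black wing screw off about a quarter turn (never more than half a turn) and turn the fitting by its tail until the tail stands straight up. Then tighten the wing screw again, as far as it was, and let go.

Things in the scene. Friction and masses are not known exactly. Their poses are not given: they have to be found in the camera images.
- clamp_fixture: Fixed clamping fixture: dark steel base plate 124 x 96 x 12 mm, aluminium angle nest, grey front post (30 mm wide) with a slanting arm. Origin: on the work surface, right below the middle of the nest. Its x points away from the robot (across the fitting), y along the clamped fitting to the robot's left, z up. The fitting's axis runs parallel to y, 48 mm above the surface.
- wing_screw (a joint): Turn of the black wing screw (rad): 0 = tight; grows as it is backed off, anticlockwise seen from its head (right-hand rule about the outward axis). Starts within 0.05 of 0. The pad leaves the fitting at about 0.6; below that clamping grows; end stop at -0.12. Head rises 1.2 mm per rad. Takes 0.22 Nm slack, 0.4 Nm tight, and stays where left.
- wing_grip (a point): Middle of the screw's black wing: a bar 66 mm long, 15 mm thick, 22 mm high (along the screw axis), centred here; its hub is no wider, ends 13 mm above, and has a 19 mm wide collar from 11 mm below; clear space to 29 mm below. z is the screw axis, outward, leaning 35 degrees from vertical to the fixture's -x; x runs along the bar and turns with it (at 0 it lies in the plane of the lean).
- elbow (a joint): Turn of the brass fitting in the nest (rad). 0 = tail straight up; positive = tail leaning towards the fixture's -x side (to the robot). Starts between 0.42 and 0.78. When slack it turns with light drag (about 0.08 Nm) and stays where it is left; when clamped it must not be forced.
- tail_grip (a point): Point on the axis of the round barbed hose tail, 64 mm from the fitting's axis of rotation; the tail is 20 mm in diameter from 28 mm to 88 mm from that axis (free end). z of this frame points along the tail to its free end; y runs along the fitting's axis of rotation.
- tail_pivot (a point): Where the tail's axis meets the fitting's axis of rotation, in the ball of the elbow (35 mm across), 103 mm to the +y side (robot's left) of the nest's middle and 48 mm above the surface. It does not move as the fitting turns; axes as for tail_grip.

How it is judged:
By the outcome, as a careful person would: the job done as asked, in the order asked, and still so for the second after the job is handed in, with the robot touching nothing.
It also fails if it takes over 61 s, if anything falls off the work surface, if the arm or the gripper's body presses on something with over 40 N, if the wrist force passes 120 N, or if a joint passes its speed limit or range.

## Working session

There is one attempt and no reset: what is moved stays moved. The work goes in short steps, Python scripts to look and compute and a tool call to move; the robot and the scene stay as the last step left them, time stands still between calls to the robot, and variables do not carry over. Pictures are saved under pics/ and viewed, at most 10 in all, crops included, and the job is handed in when it is done.

Besides the shell and the picture viewer there is one more tool, called by a JSON object that holds its "name" and its "arguments". carry_out: Moves the arm, as the interface text tells. Its arguments: {"type":"object","properties":{"slide":{"type":"array"},"roll":{"type":"array"},"claw":{"type":"array"}},"required":["slide","roll","claw"]}

```bash
mkdir -p pics; cat > h.py <<'E'
import numpy as np, cv2
from scipy.spatial.transform import Rotation as R
from bench import *
def T_tool():
    s=read_state(); T=np.eye(4); T[:3,:3]=R.from_quat(s['ee_rot']).as_matrix(); T[:3,3]=s['position']; return T
def shot(n):
    T=T_tool(); p=get_image(n)
    p['W']=p['world_from_camera'] if n!='wrist' else T@p['T_tool_cam']
    return p
def ray(p,uv):
    K=p['mtx']; d=np.array([(uv[0]-K[0,2])/K[0,0],(uv[1]-K[1,2])/K[1,1]]); s=d.copy()
    for _ in range(20): s=d/(1+p['k1']*(s@s))
    v=np.array([s[0],-s[1],-1.]); return p['W'][:3,3],p['W'][:3,:3]@v
def pt(p,uv,z=None):
    o,v=ray(p,uv)
    if z is not None: return o+v*(z-o[2])/v[2]
    u=np.round(uv).astype(int); w=p['z_map'][u[1]-2:u[1]+3,u[0]-2:u[0]+3]; w=w[w>0]
    return o+v*np.median(w) if len(w) else None
def tri(rs):
    A=np.zeros((3,3));b=np.zeros(3)
    for o,v in rs:
        v=v/np.linalg.norm(v);P=np.eye(3)-np.outer(v,v);A+=P;b+=P@o
    return np.linalg.solve(A,b)
def save(p,n,crop=None,s=1):
    im=p['img'][...,::-1]
    if crop: im=im[crop[1]:crop[3],crop[0]:crop[2]]
    cv2.imwrite('pics/'+n,cv2.resize(im,None,fx=s,fy=s))
E
cat > a.py <<'E'
from h import *
print(grip_point_offset if not callable(grip_point_offset) else grip_point_offset()); s=read_state(); print(s['clock'],s['ee_rot'],s['contact_force'])
ims=[]
for c in ['scene','top','wrist']:
    p=shot(c); save(p,c+'0.png'); ims.append(p['img'])
    print(c,p['W'][:3,3].round(),(-p['W'][:3,2]).round(2))
    for t in ['clamp_fixture','wing_grip','tail_grip','tail_pivot']:
        for d in place_of(p,t)[:2]:
            print(t,d['conf'],np.round(d['at']),end=' ')
            try: print('depth',pt(p,d['at']).round(), 'z48',pt(p,d['at'],48).round())
            except Exception as e: print(e)
cv2.imwrite('pics/all0.png',np.vstack([cv2.resize(i[...,::-1],(480,300)) for i in ims[:2]]))
E
python3 a.py
```

```text
154.70000000000002
0.0 [ 9.85756962e-01 -1.68172456e-01 -1.48928893e-04  1.10182119e-03] [-0.44251291 -0.3668631   0.70159259]
scene [ 75. 389. 601.] [ 0.61 -0.51 -0.6 ]
clamp_fixture 0.89 [331. 232.] depth [594. -60.  25.] z48 [573. -42.  48.]
wing_grip 0.9 [350. 195.] depth [545. -59. 135.] z48 [ 633. -143.   48.]
wing_grip 0.29 [278. 231.] depth [622.  34.  62.] z48 [636.  24.  48.]
tail_grip 0.59 [282. 211.] depth [598.  37. 120.] z48 [677. -17.  48.]
top [423. -27. 946.] [ 0.19 -0.03 -0.98]
clamp_fixture 0.73 [331. 189.] depth [598. -76.  77.] z48 [604. -78.  48.]
clamp_fixture 0.27 [282. 176.] depth [624.  24.  98.] z48 [636.  27.  48.]
wing_grip 0.61 [325. 205.] depth [555. -61. 145.] z48 [571. -65.  48.]
tail_grip 0.74 [280. 181.] depth [607.  25. 128.] z48 [625.  31.  48.]
tail_pivot 0.64 [286. 178.] depth [623.  17.  86.] z48 [632.  19.  48.]
wrist [273. 566. 374.] [-0.26  0.09 -0.96]
```

View pics/scene0.png

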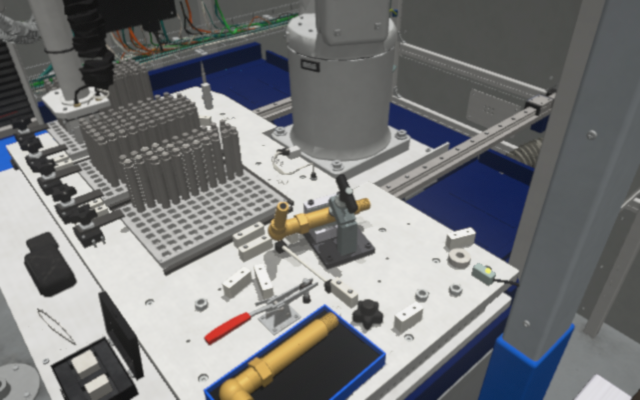

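View pics/top0.png

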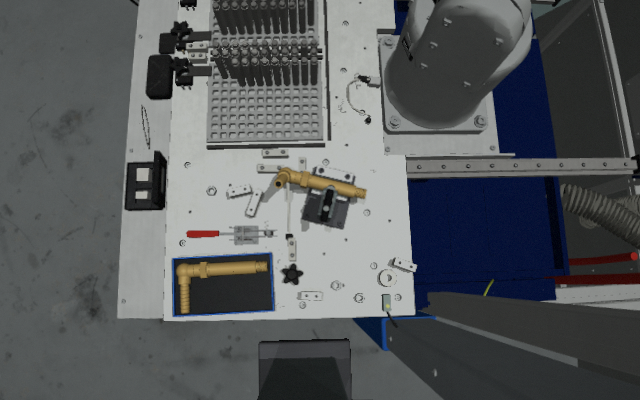

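The tail ball is at scene (275,232), the tail points to (283,207), and the wing is at (346,190). In the top view they are at (285,177) and (325,205). I'll move over them for a close look.

{"name": "carry_out", "arguments": {"slide": [[0.045,0.038,0],[0.09,0.075,0],[0.135,0.113,0],[0.18,0.15,0],[0.225,0.188,0],[0.27,0.225,0],[0.315,0.263,0],[0.36,0.3,0]], "roll": [0,0,0,0,0,0,0,0], "claw": [0.085,0.085,0.085,0.085,0.085,0.085,0.085,0.085]}}

```text
clock: 1.75
position: [447.9, 185.5, 405.2]
ee_rot: [0.986, -0.168, 0.0, -0.0]
contact_force: [1.1, 0.2, -0.4]
gripper_width: 85.1
grasp_force: 0.0
```

{"name": "carry_out", "arguments": {"slide": [[0.045,0.038,0],[0.09,0.075,0],[0.135,0.113,0],[0.18,0.155,0],[0.18,0.155,0],[0.18,0.155,0]], "roll": [0,0,0,0,0,0], "claw": [0.085,0.085,0.085,0.085,0.085,0.085]}}

```text
clock: 2.5
position: [565.6, -18.8, 404.5]
ee_rot: [0.986, -0.168, -0.0, -0.0]
contact_force: [0.5, -0.0, -0.2]
gripper_width: 85.2
grasp_force: 0.0
```

```bash
cat > b.py <<'E'
from h import *
import sys
s=read_state(); print(s['clock'],s['position'],s['ee_rot'],s['joints'])
P=[shot(c) for c in ['wrist','scene','top']]
save(P[0],sys.argv[1])
print('cam',P[0]['W'][:3,3].round(),(-P[0]['W'][:3,2]).round(2))
for t in ['clamp_fixture','wing_grip','tail_grip','tail_pivot']:
    rs=[]
    for p in P:
        for d in place_of(p,t)[:1]:
            z={'clamp_fixture':0,'tail_pivot':48}.get(t)
            q=pt(p,d['at']); print(t,round(d['conf'],2),np.round(d['at']),'depth',None if q is None else q.round(),'plane',None if z is None else pt(p,d['at'],z).round())
            if d['conf']>.5: rs.append(ray(p,d['at']))
    if len(rs)>1: print('  TRI',tri(rs).round(1))
E
python3 b.py w1.png
```

```text
2.5 [565.63758775 -18.75002848 404.48924022] [ 9.85703436e-01 -1.68489346e-01 -2.76570699e-04 -1.29953982e-05] [ 2.53057503e-01  2.84822400e-01 -1.40164399e-01 -2.74836997e-04
 -1.14630342e+00  9.79258260e-01]
cam [632. -43. 374.] [-0.26  0.09 -0.96]
clamp_fixture 0.9 [348. 115.] depth [618. -73.  61.] plane [615. -79.   0.]
clamp_fixture 0.55 [330. 232.] depth [596. -60.  25.] plane [618. -80.   0.]
clamp_fixture 0.89 [331. 188.] depth [545. -62. 345.] plane [616. -82.   0.]
  TRI [615.7 -79.8   1.6]
wing_grip 0.8 [367. 186.] depth [563. -62. 148.] plane None
wing_grip 0.9 [351. 190.] depth [548. -63. 139.] plane None
wing_grip 0.46 [324. 203.] depth [559. -60. 142.] plane None
  TRI [556.3 -66.2 132.6]
tail_grip 0.85 [251. 158.] depth [613.  26. 121.] plane None
tail_grip 0.82 [283. 212.] depth [597.  36. 119.] plane None
tail_grip 0.41 [326. 189.] depth [544. -55. 343.] plane None
  TRI [611.3  28.5 106.5]
tail_pivot 0.79 [258. 128.] depth [637.  19.  78.] plane [637.  25.  48.]
tail_pivot 0.93 [282. 233.] depth [623.  25.  52.] plane [627.  22.  48.]
  TRI [634.4  22.3  44.4]
```

View image.

View pics/w1.png

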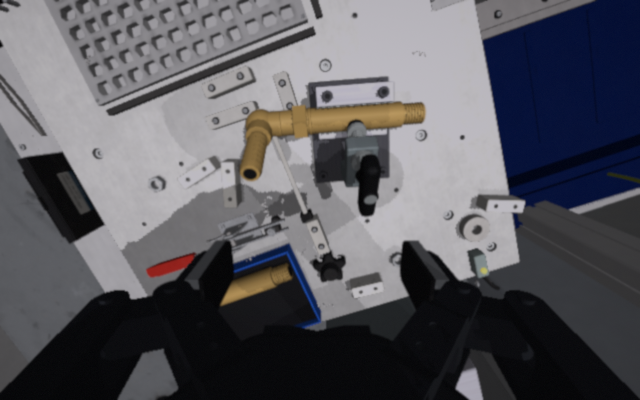

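The picture shows the wing bar at (368,185), with the slanting arm under its upper end. The tail runs from the ball at (260,125) to its free end at (251,172). Next I'll measure the yaw, then move above the wing.

```bash
cat > c.py <<'E'
from h import *
p=shot('wrist')
h,w=p['z_map'].shape
vs,us=np.mgrid[0:h,0:w]
K=p['mtx'];d=np.stack([(us-K[0,2])/K[0,0],(vs-K[1,2])/K[1,1]],-1);s=d.copy()
for _ in range(20): s=d/(1+p['k1']*(s**2).sum(-1,keepdims=True))
X=np.concatenate([s,np.ones((h,w,1))],-1)*p['z_map'][...,None]; X=X*[1,-1,-1]
X=X@p['W'][:3,:3].T+p['W'][:3,3]
hsv=cv2.cvtColor(p['img'],cv2.COLOR_RGB2HSV)
br=(hsv[...,1]>100)&(hsv[...,0]>12)&(hsv[...,0]<30)&(p['z_map']>0)
f=br&(X[...,2]>35)&(X[...,2]<80)&(us>300)&(us<430)
Q=X[f]; c=np.median(Q,0); 
v=np.linalg.svd(Q[:,:2]-Q[:,:2].mean(0))[2][0]; v*=np.sign(v[1]); print('fit n',f.sum(),Q.mean(0).round(1),'yaw',np.arctan2(-v[0],v[1]),'topz',np.percentile(Q[:,2],95))
t=br&(X[...,2]>85)&(us<300)&(vs<220); Q=X[t]; m=Q.mean(0); v=np.linalg.svd(Q-m)[2][0]; v*=np.sign(v[2]); print('tail',t.sum(),m.round(1),v.round(3))
b=(p['img'].max(-1)<70)&(X[...,2]>95)&(X[...,2]<190)&(abs(us-368)<40)&(vs<230); Q=X[b]; m=Q.mean(0); v=np.linalg.svd(Q-m)[2][0]; print('bar',b.sum(),m.round(1),v.round(3),Q.min(0).round(),Q.max(0).round())
E
python3 c.py
```

```text
fit n 2668 [611.7 -83.4  59.9] yaw -0.26158423318213525 topz 63.1177243909738
tail 758 [614.5  24.8 113.4] [-0.488  0.157  0.859]
bar 1246 [566.4 -63.2 136.9] [-0.292  0.235 -0.927] [527. -83.  95.] [597. -51. 157.]
```

{"name": "carry_out", "arguments": {"slide": [[0.004,0.025,0.02],[0.007,0.048,0.05],[0.007,0.048,0.07],[0.007,0.048,0.07]], "roll": [-4,-9,-9,-9], "claw": [0.085,0.085,0.085,0.085]}}

```text
clock: 3.8
position: [556.1, -66.6, 333.2]
ee_rot: [0.996, -0.091, -0.002, 0.0]
contact_force: [0.1, -0.3, 0.6]
gripper_width: 85.0
grasp_force: 0.0
```

```bash
python3 b.py w2.png; sed -i 's/abs(us-368)<40)&(vs<230)/vs<390)/' c.py; python3 c.py
```

```text
3.8 [556.08652465 -66.57242619 333.21641618] [ 9.95882998e-01 -9.06278682e-02 -1.86323539e-03  4.15723106e-04] [ 1.70163125e-01  3.38531791e-01 -2.54965571e-01 -1.90099313e-04
 -9.81113806e-01  1.21923411e+00]
cam [625. -80. 302.] [-0.28  0.05 -0.96]
clamp_fixture 0.88 [314. 121.] depth [617. -77.  61.] plane [615. -76.   0.]
clamp_fixture 0.56 [331. 232.] depth [595. -62.  25.] plane [617. -82.   0.]
  TRI [614.5 -77.2   4.2]
wing_grip 0.77 [311. 222.] depth [565. -66. 151.] plane None
wing_grip 0.81 [348. 190.] depth [551. -59. 141.] plane None
wing_grip 0.62 [325. 205.] depth [519. -51. 358.] plane None
  TRI [556.9 -63.  134.4]
tail_grip 0.55 [168. 159.] depth [613.  21. 118.] plane None
tail_grip 0.77 [282. 212.] depth [598.  37. 119.] plane None
  TRI [612.1  27.9 106.4]
tail_pivot 0.7 [198. 116.] depth [638.  12.  71.] plane [639.  22.  48.]
tail_pivot 0.73 [279. 233.] depth [624.  31.  55.] plane [631.  26.  48.]
  TRI [638.4  22.6  42.2]
fit n 2717 [ 605.7 -107.4   59.5] yaw -0.29302904579581346 topz 62.53458485091976
tail 1679 [613.8  23.  112.6] [-0.474  0.162  0.865]
bar 4618 [ 504.9 -137.7  143.5] [-0.6   -0.788 -0.136] [ 354. -340.   95.] [612.  35. 190.]
```

View pics/w2.png

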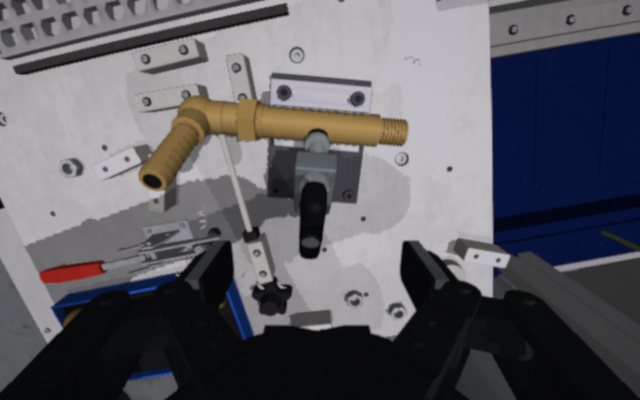

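The fitting axis slopes from (195,115) to (405,132), so the fixture yaw is about -0.25. The bar is centred at (313,218). I'll roll a half turn to keep range on the last joint, then straddle the bar.

{"name": "carry_out", "arguments": {"slide": [[0,-0.002,0],[0,-0.0035,0],[0,-0.0035,0],[0,-0.0035,0],[0,-0.0035,0],[0,-0.0035,0],[0,-0.0035,0],[0,-0.0035,0]], "roll": [10,20,30,40,50,60,70,80], "claw": [0.05,0.05,0.05,0.05,0.05,0.05,0.05,0.05]}}

```text
clock: 5.6
position: [557.1, -62.7, 334.7]
ee_rot: [-0.703, 0.711, 0.0, -0.0]
contact_force: [0.1, -0.1, -0.2]
gripper_width: 50.1
grasp_force: 0.0
```

{"name": "carry_out", "arguments": {"slide": [[0,0,0],[0,0,0],[0,0,0],[0,0,0],[0,0,0],[0,0,0],[0,0,0],[0,0,0]], "roll": [10,20,30,40,50,60,70,80], "claw": [0.05,0.05,0.05,0.05,0.05,0.05,0.05,0.05]}}

```text
clock: 6.6
position: [557.1, -62.7, 334.6]
ee_rot: [-0.081, 0.997, -0.0, -0.0]
contact_force: [1.1, 0.4, 0.1]
gripper_width: 50.1
grasp_force: 0.0
```

{"name": "carry_out", "arguments": {"slide": [[0,0,0],[0,0,0],[0,0,0]], "roll": [10,16,16], "claw": [0.05,0.05,0.05]}}

```text
clock: 6.98
position: [557.1, -62.8, 334.7]
ee_rot: [0.055, 0.998, -0.0, -0.0]
contact_force: [-0.8, 1.0, -0.5]
gripper_width: 49.6
grasp_force: 0.0
```

```bash
python3 b.py w3.png; python3 -c "
from h import *
print(T_tool()[:3,:2])"
```

```text
6.975 [557.14146955 -62.77023519 334.69236882] [ 5.48113247e-02  9.98496729e-01 -2.81056240e-05 -8.69677875e-06] [ 1.76845246e-01  3.37263756e-01 -2.52788299e-01  6.10347352e-05
 -9.80774108e-01 -1.85735314e+00]
cam [487. -55. 304.] [ 0.28 -0.03 -0.96]
clamp_fixture 0.63 [305. 224.] depth [552. -70. 140.] plane [608. -82.   0.]
clamp_fixture 0.7 [326. 234.] depth [597. -53.  24.] plane [619. -71.   0.]
  TRI [616.5 -78.4  -5.6]
wing_grip 0.94 [314. 225.] depth [551. -64. 145.] plane None
wing_grip 0.85 [352. 191.] depth [549. -66. 137.] plane None
wing_grip 0.55 [327. 206.] depth [517. -54. 359.] plane None
  TRI [552.4 -65.2 136.4]
tail_grip 0.83 [436. 263.] depth [602.  21. 117.] plane None
tail_grip 0.97 [282. 212.] depth [598.  38. 120.] plane None
  TRI [612.5  27.  104.2]
tail_pivot 0.68 [408. 258.] depth [623.  13.  73.] plane [637.  20.  48.]
tail_pivot 0.79 [280. 232.] depth [621.  28.  59.] plane [632.  21.  48.]
  TRI [636.4  20.   45.9]
[[-9.93861829e-01  1.10628497e-01]
 [ 1.10628497e-01  9.93861829e-01]
 [ 1.98872472e-05  5.18366729e-06]]
```

View pics/w3.png

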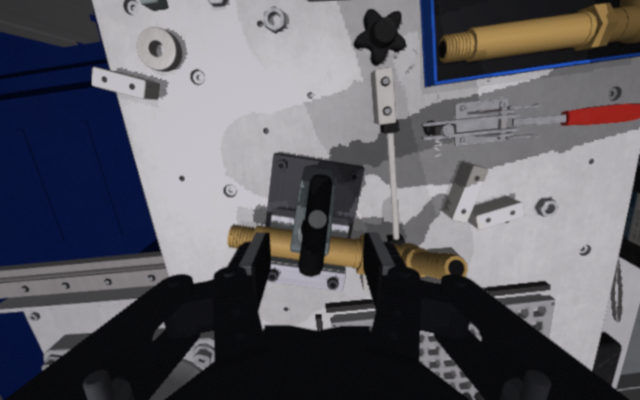

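The bar runs from (318,178) to (311,268) and sits midway between the fingers. The base plate edge slopes 0.137, so the yaw is -0.25 and I need 8° more roll. Descending now.

{"name": "carry_out", "arguments": {"slide": [[0.002,-0.001,0.008],[0.002,-0.001,0.02],[0.002,-0.001,0.03],[0.002,-0.001,0.037],[0.002,-0.001,0.037],[0.002,-0.001,0.037],[0.002,-0.001,0.037]], "roll": [8,8,8,8,8,8,8], "claw": [0.04,0.04,0.04,0.04,0.028,0.028,0.028]}}

```text
clock: 8.6
position: [555.2, -63.5, 298.2]
ee_rot: [0.125, 0.992, 0.0, 0.0]
contact_force: [0.8, -0.5, -0.4]
gripper_width: 27.8
grasp_force: 0.0
```

{"name": "carry_out", "arguments": {"slide": [[0,0,0],[0,0,0],[0,0,0],[0,0,0]], "roll": [-8,-16,-24,-32], "claw": [0.028,0.028,0.028,0.028]}}

```text
clock: 9.1
position: [555.2, -63.5, 298.2]
ee_rot: [-0.155, 0.988, -0.0, 0.001]
contact_force: [-0.1, -1.5, 0.3]
gripper_width: 28.1
grasp_force: 7.2
```

```bash
python3 -c "
from h import *
s=read_state();print(s['contact_force'],s['wrist_torque'],s['gripper_width'],s['grasp_force'],s['joints'])
p=shot('wrist');save(p,'w4.png',(160,100,480,340),2)"
```

```text
[-0.06946173 -1.50392352  0.25839434] [-0.23898596 -0.12755223 -0.31010266] 28.055560613503598 7.220192633103579 [ 1.76070051e-01  3.73818542e-01 -3.02393008e-01  4.52845556e-05
 -8.93221010e-01 -1.43500730e+00]
```

View pics/w4.png

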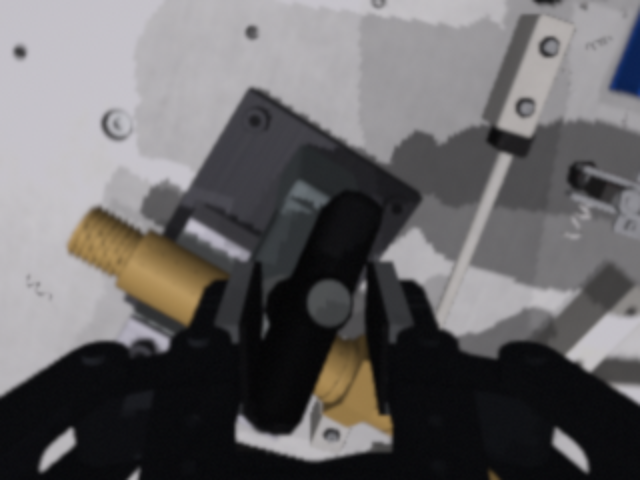

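The bar lies diagonally between the pads and the corners have engaged (torque about 0.3 Nm). I'll keep turning.

{"name": "carry_out", "arguments": {"slide": [[0,0,0],[0,0,0],[0,0,0],[0,0,0]], "roll": [-8,-16,-24,-32], "claw": [0.028,0.028,0.028,0.028]}}

```text
clock: 9.65
position: [555.2, -63.9, 298.5]
ee_rot: [-0.421, 0.907, -0.0, 0.001]
contact_force: [-0.3, -0.5, 1.7]
gripper_width: 28.4
grasp_force: 10.3
```

{"name": "carry_out", "arguments": {"slide": [[0,0,0],[0,0,0],[0,0,0],[0,0,0]], "roll": [-8,-16,-24,-32], "claw": [0.028,0.028,0.028,0.028]}}

```text
clock: 10.15
position: [555.2, -64.0, 299.5]
ee_rot: [-0.654, 0.756, -0.001, 0.0]
contact_force: [-1.8, 0.3, 9.4]
gripper_width: 28.2
grasp_force: 14.5
```

```bash
python3 -c "
from h import *
s=read_state();print(s['contact_force'],s['wrist_torque'],s['gripper_width'],s['grasp_force'],s['joints'])
p=shot('wrist');save(p,'w5.png',(160,100,480,340),2)"
```

```text
[-1.83882913  0.28271549  9.39962574] [-0.16822069  0.89036976 -0.44878296] 28.176031180326117 14.451541157177417 [ 0.17552902  0.37246911 -0.30131438  0.00141126 -0.89605337 -0.32063189]
```

View pics/w5.png

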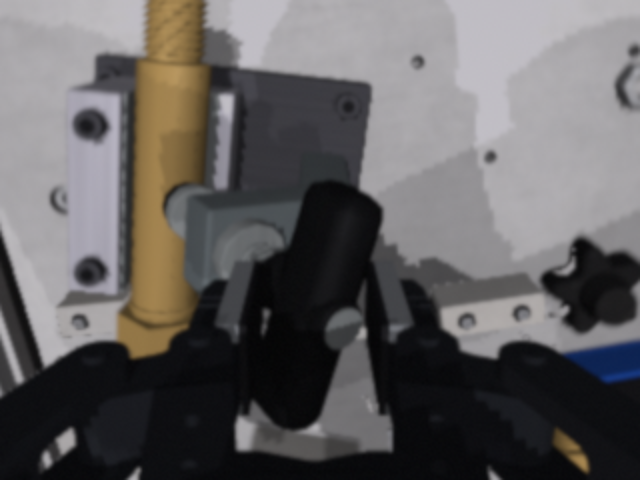

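The tool has turned 96° and the bar lags it by about 17°, so the screw is near 1.35 rad. I'll add a little more, then lift off.

{"name": "carry_out", "arguments": {"slide": [[0,0,0],[0,0,0],[0,0,0]], "roll": [-6,-11,-11], "claw": [0.028,0.028,0.028]}}

```text
clock: 10.58
position: [555.0, -63.7, 299.8]
ee_rot: [0.722, -0.691, 0.001, -0.0]
contact_force: [-2.7, 0.7, 8.7]
gripper_width: 28.2
grasp_force: 12.6
```

{"name": "carry_out", "arguments": {"slide": [[0,0,0],[0,0,0],[0,0,-0.03],[0,0,-0.06],[0,0,-0.09],[0,0,-0.09]], "roll": [8,16,16,16,16,16], "claw": [0.045,0.06,0.085,0.085,0.085,0.085]}}

```text
clock: 11.32
position: [555.5, -63.5, 390.8]
ee_rot: [-0.62, 0.785, -0.002, 0.003]
contact_force: [0.2, -1.0, 0.9]
gripper_width: 85.5
grasp_force: 0.0
```

```bash
python3 b.py w6.png;  python3 -c "
from h import *
print(T_tool()[:3,:2])"
```

```text
11.325 [555.45159227 -63.51538569 390.84578043] [-0.61962175  0.78489358 -0.00185394  0.00274263] [ 1.76175949e-01  2.82225515e-01 -1.80049866e-01  7.58128825e-04
 -1.10193478e+00 -4.10782563e-01]
cam [ 539. -133.  360.] [ 0.07  0.27 -0.96]
clamp_fixture 0.75 [268. 164.] depth [603. -93.  61.] plane [617. -84.   0.]
clamp_fixture 0.69 [329. 233.] depth [597. -58.  24.] plane [618. -77.   0.]
  TRI [620.1 -81.9  -5.3]
wing_grip 0.7 [318. 199.] depth [554. -67. 143.] plane None
wing_grip 0.59 [350. 189.] depth [549. -62. 142.] plane None
wing_grip 0.41 [326. 202.] depth [519. -52. 379.] plane None
  TRI [554.2 -66.1 138.1]
tail_grip 0.63 [284. 285.] depth [609.  20. 117.] plane None
tail_grip 0.84 [282. 210.] depth [599.  37. 123.] plane None
  TRI [613.3  26.6 107.9]
tail_pivot 0.58 [268. 259.] depth [631.  10.  73.] plane [639.  22.  48.]
[[-2.30929963e-01 -9.72970373e-01]
 [-9.72970376e-01  2.30929963e-01]
 [ 1.44162336e-05  7.29607353e-05]]
```

View pics/w6.png

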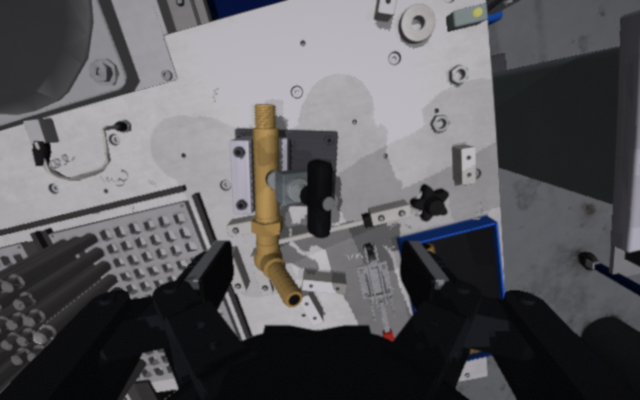

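The bar now lies parallel to the fitting at (318,200), so the screw is about a quarter turn back. The tail runs from (268,255) to (292,298). I'll straddle it with the fingers closing along the fixture's x.

{"name": "carry_out", "arguments": {"slide": [[-0.05,-0.017,0],[-0.1,-0.034,0],[-0.102,-0.034,0.03],[-0.102,-0.034,0.07],[-0.102,-0.034,0.11],[-0.102,-0.034,0.126],[-0.102,-0.034,0.126]], "roll": [1,1,1,1,1,1,1], "claw": [0.085,0.085,0.085,0.085,0.085,0.085,0.085]}}

```text
clock: 12.95
position: [611.8, 27.8, 261.1]
ee_rot: [-0.613, 0.79, 0.0, -0.001]
contact_force: [0.5, 0.8, 0.8]
gripper_width: 84.7
grasp_force: 0.0
```

```bash
python3 -c "
from h import *
s=read_state();print(s['contact_force'],s['position'])
p=shot('wrist');save(p,'w7.png')
print(T_tool()[:3,:2])
for t in ['tail_grip','tail_pivot']: print(place_of(p,t)[:2],[pt(p,d['at'],48) for d in place_of(p,t)[:1]])"
```

```text
[0.46863181 0.79630859 0.82395835] [611.77663996  27.82847158 261.13612484]
[[-2.47535362e-01 -9.68877864e-01]
 [-9.68878847e-01  2.47535332e-01]
 [-1.54267564e-04 -1.39402991e-03]]
[{'at': [314.1, 263.3], 'conf': 0.95}] [array([621.15212671,  59.72709413,  48.        ])]
[{'at': [272.6, 220.4], 'conf': 0.95}, {'at': [316.0, 261.2], 'conf': 0.28}] [array([640.43069915,  20.8111681 ,  48.        ])]
```

View pics/w7.png

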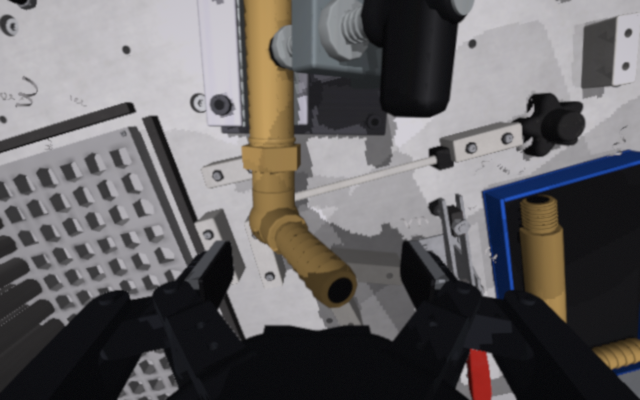

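The tail's free end at (340,288) lies between the open fingers, and the ball is at (272,220). I'll slide about 27 mm along the fixture's +x while closing, then grip so the vertical pads square the tail.

{"name": "carry_out", "arguments": {"slide": [[0,-0.005,0],[0,-0.01,0],[0,-0.015,0],[0,-0.02,0],[0,-0.024,0],[0,-0.027,0],[0,-0.027,0],[0,-0.027,0]], "roll": [0,0,0,0,0,0,0,0], "claw": [0.08,0.074,0.068,0.06,0.052,0.046,0.04,0.036]}}

```text
clock: 14.2
position: [637.9, 21.2, 261.7]
ee_rot: [-0.613, 0.79, -0.0, 0.0]
contact_force: [-1.1, 0.5, 0.7]
gripper_width: 36.4
grasp_force: 0.3
```

{"name": "carry_out", "arguments": {"slide": [[0,0,0],[0,0,0],[0,0,0],[0,0,0],[0,0,0],[0,0,0]], "roll": [0,0,0,0,0,0], "claw": [0.03,0.024,0.019,0.017,0.017,0.017]}}

```text
clock: 14.95
position: [638.2, 21.0, 262.0]
ee_rot: [-0.613, 0.79, -0.0, 0.0]
contact_force: [2.1, -2.0, 0.6]
gripper_width: 18.7
grasp_force: 58.1
```

```bash
python3 -c "
from h import *
s=read_state();print(s['contact_force'],s['wrist_torque'],s['position'],s['gripper_width'],s['grasp_force'])
print(T_tool()[:3,:3])
p=shot('wrist');save(p,'w8.png')
P=[p,shot('scene')]
for t in ['tail_grip','tail_pivot']:
  r=[place_of(q,t)[:1] for q in P]; print(r)
  r=[ray(q,d[0]['at']) for q,d in zip(P,r) if d]
  if len(r)>1: print(t,tri(r))
"
```

```text
[ 2.11071618 -2.01229204  0.64868098] [-0.65409932 -0.55330999 -0.04264662] [638.17886355  21.00086299 261.98805099] 18.683246291838895 58.12117516994476
[[-2.47817592e-01 -9.68805829e-01  1.30621014e-03]
 [-9.68806691e-01  2.47817630e-01 -1.35400748e-04]
 [-1.92524868e-04 -1.29901981e-03 -9.99999138e-01]]
[[{'at': [314.3, 267.9], 'conf': 0.82}], [{'at': [270.9, 196.0], 'conf': 0.71}]]
tail_grip [642.27173938  22.22141056 115.90242364]
[[{'at': [311.1, 222.1], 'conf': 0.83}], [{'at': [277.7, 229.1], 'conf': 0.81}]]
tail_pivot [641.52209598  21.3053168   48.36916151]
```

View pics/w8.png

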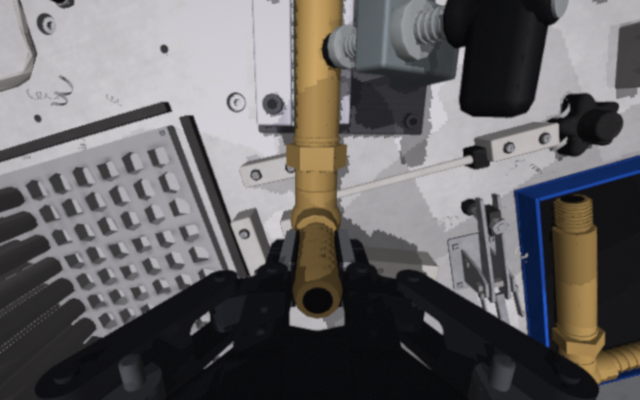

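The tail is gripped, and its tip at (318,300) is in line with the ball and the fitting axis (column 317), so it is upright. I'll release, lift, and return over the wing.

{"name": "carry_out", "arguments": {"slide": [[0,0,0],[0,0,0],[0,0,0],[0,0,-0.03],[0,0,-0.08],[0,0,-0.1],[0,0,-0.1]], "roll": [0,0,0,0,0,0,0], "claw": [0.022,0.03,0.045,0.045,0.045,0.045,0.045]}}

```text
clock: 16.12
position: [637.8, 21.4, 363.5]
ee_rot: [-0.613, 0.79, -0.001, 0.002]
contact_force: [-0.6, 0.3, -0.1]
gripper_width: 45.2
grasp_force: 0.0
```

{"name": "carry_out", "arguments": {"slide": [[0.045,0.027,0],[0.09,0.053,0],[0.103,0.06,0],[0.103,0.06,0.03],[0.103,0.06,0.05],[0.103,0.06,0.06],[0.103,0.06,0.064],[0.103,0.06,0.064]], "roll": [0,0,0,0,0,0,0,0], "claw": [0.045,0.045,0.045,0.045,0.045,0.045,0.03,0.03]}}

```text
clock: 17.12
position: [555.2, -63.6, 298.5]
ee_rot: [-0.613, 0.79, -0.001, 0.001]
contact_force: [2.2, -0.3, 0.7]
gripper_width: 30.0
grasp_force: 0.9
```

{"name": "carry_out", "arguments": {"slide": [[0,0,0],[0,0,0],[0,0,0],[0,0,0],[0,0,0],[0,0,0],[0,0,0]], "roll": [8,16,24,32,40,48,56], "claw": [0.028,0.028,0.028,0.028,0.028,0.028,0.028]}}

```text
clock: 18.0
position: [553.3, -63.6, 299.6]
ee_rot: [-0.169, 0.986, 0.0, -0.001]
contact_force: [-5.7, 1.4, 8.5]
gripper_width: 27.9
grasp_force: 9.9
```

```bash
python3 -c "
from h import *
s=read_state();print(s['contact_force'],s['wrist_torque'],s['position'],s['gripper_width'],s['grasp_force'],s['joints'][5])
p=shot('wrist');q=shot('scene')
a=p['img'][100:340,160:480];b=cv2.resize(q['img'][150:270,220:420],(400,240))
cv2.imwrite('pics/w9.png',cv2.resize(np.hstack([a,b])[...,::-1],None,fx=1.1,fy=1.1))"
```

```text
[-5.73551836  1.37652961  8.54594056] [0.66545096 1.2716775  0.33472315] [553.34098132 -63.55953745 299.6467672 ] 27.907112325537096 9.879103302955627 -1.407417485813795
```

View pics/w9.png

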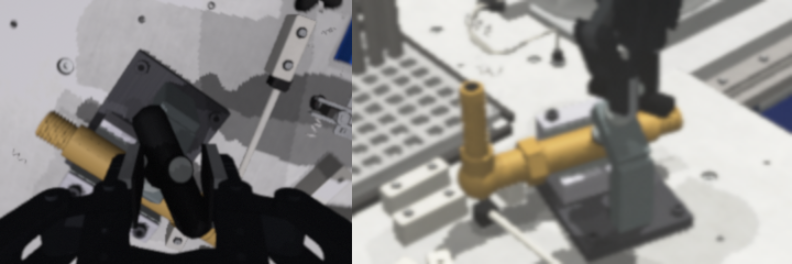

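The scene view shows the tail upright, and in the wrist view the bar is being turned back clockwise. Continuing to turn.

{"name": "carry_out", "arguments": {"slide": [[0.0,0,0],[0,0,0],[0,0,0],[0,0,0],[0,0,0],[0,0,0],[0,0,0]], "roll": [8,16,24,32,40,48,52], "claw": [0.028,0.028,0.028,0.028,0.028,0.028,0.028]}}

```text
clock: 18.98
position: [553.5, -62.8, 298.6]
ee_rot: [0.279, 0.96, 0.001, -0.001]
contact_force: [-2.5, 4.9, 2.9]
gripper_width: 28.2
grasp_force: 6.8
```

{"name": "carry_out", "arguments": {"slide": [[0,0,0],[0,0,0],[0,0,0],[0,0,0],[0,0,0],[0,0,0],[0,0,0]], "roll": [-8,-16,-26,-26,-26,-26,-26], "claw": [0.036,0.036,0.036,0.02,0.012,0.012,0.012]}}

```text
clock: 19.85
position: [554.0, -63.2, 298.3]
ee_rot: [0.056, 0.998, 0.0, -0.0]
contact_force: [-2.9, 5.2, 4.7]
gripper_width: 14.0
grasp_force: 59.3
```

```bash
cat > e.py <<'E'
from h import *
s=read_state();print(s['contact_force'],s['wrist_torque'],s['position'],s['gripper_width'],s['grasp_force'],s['joints'][5])
x=T_tool()[:3,0];print('tool yaw',np.arctan2(-x[1],-x[0]),'axis-aligned -0.25')
p=shot('wrist');h=p['img']
E
python3 e.py
```

```text
[-2.89147798  5.20992334  4.72588978] [ 0.9591906   0.77320707 -0.2729068 ] [553.98293769 -63.23079129 298.26748783] 13.98547500267865 59.281879238122315 -1.8596856775502886
tool yaw -0.11247060685844326 axis-aligned -0.25
```

{"name": "carry_out", "arguments": {"slide": [[0,0,0],[0,0,0],[0,0,0],[0,0,0],[0,0,0]], "roll": [2,4,6,8,8.5], "claw": [0.012,0.012,0.012,0.012,0.012]}}

```text
clock: 20.52
position: [554.1, -63.0, 298.4]
ee_rot: [0.129, 0.992, 0.001, 0.0]
contact_force: [-3.5, 5.4, 4.9]
gripper_width: 13.6
grasp_force: 60.1
```

```bash
python3 e.py
```

```text
[-3.4964617   5.44872683  4.89461212] [1.74832419 0.6400369  0.46721083] [554.08327598 -62.98976382 298.42617469] 13.602019624873828 60.10430499312861 -2.006103100212532
tool yaw -0.2587941555517472 axis-aligned -0.25
```

{"name": "carry_out", "arguments": {"slide": [[0,0,0],[0,0,0]], "roll": [0.8,0.8], "claw": [0.012,0.012]}}

```text
clock: 20.82
position: [554.1, -62.9, 298.4]
ee_rot: [0.136, 0.991, 0.001, 0.001]
contact_force: [-3.0, 5.6, 5.1]
gripper_width: 13.8
grasp_force: 60.2
```

{"name": "carry_out", "arguments": {"slide": [[0,0,0],[0,0,0],[0,0,0],[0,0,-0.03],[0,0,-0.08],[0,0,-0.12],[0,0,-0.12]], "roll": [0,0,0,0,0,0,0], "claw": [0.02,0.03,0.045,0.045,0.045,0.045,0.045]}}

```text
clock: 21.7
position: [554.7, -63.9, 421.6]
ee_rot: [0.136, 0.991, 0.001, 0.004]
contact_force: [-0.0, 0.9, -1.5]
gripper_width: 44.7
grasp_force: 0.0
```

```bash
cat > f.py <<'E'
from h import *
e=read_state();print(e['clock'],e['contact_force'],e['position'])
P=[shot(c) for c in ['wrist','scene']]
for t in ['tail_grip','tail_pivot','wing_grip']:
    r=[(q,d) for q in P for d in place_of(q,t)[:1] if d['conf']>.4]; print(t,[np.round(d['at']) for q,d in r],tri([ray(q,d['at']) for q,d in r]).round(1) if len(r)>1 else '')
q=P[1]; im=cv2.cvtColor(q['img'],cv2.COLOR_RGB2HSV)[150:270,220:420]
m=(im[...,1]>100)&(im[...,0]>12)&(im[...,0]<30); m[:, 70:]=0
o=[]
for v in range(120):
    u=np.where(m[v])[0]
    if 8<len(u)<20: o.append((v+150,u.mean()+220,len(u)))
print([tuple(np.round(x,1)) for x in o[::3]])
# expected projection of vertical and of leaning +-0.05 about pivot
def proj(X):
    c=q['W'][:3,:3].T@(X-q['W'][:3,3]); s=np.array([c[0]/-c[2],-c[1]/-c[2]]); s=s*(1+q['k1']*(s@s)); return (q['mtx']@[s[0],s[1],1])[:2]
# bar orientation from wrist image: dark region near middle; compare with fitting axis
w=P[0]; g=w['img'].max(-1); L,n,st,ce=cv2.connectedComponentsWithStats(((g<60)).astype(np.uint8))[1],0,0,0
for b in (-.1,-.05,0,.05,.1):
    A=np.array([638,21.3,48.]); D=np.array([-.969*np.sin(b),.2475*np.sin(b),np.cos(b)]); a0,a1=proj(A+35*D),proj(A+85*D); print(b,a0.round(1),a1.round(1),'slope',((a1-a0)[0]/(a1-a0)[1]).round(3))
o=np.array([x for x in o]); k=(o[:,0]<223); print('seen slope',np.polyfit(o[k,0],o[k,1],1))
E
python3 f.py
```

```text
21.7 [-0.00801443  0.92031986 -1.47474272] [554.67864789 -63.94484983 421.60400657]
tail_grip [array([415., 233.]), array([275., 198.])] [636.6  22.  115.6]
tail_pivot [array([396., 216.]), array([276., 233.])] [647.   21.1  34.9]
wing_grip [array([319., 189.]), array([349., 191.])] [554.1 -63.2 135.9]
[(np.float64(191.0), np.float64(274.0), np.float64(9.0)), (np.float64(194.0), np.float64(274.5), np.float64(10.0)), (np.float64(199.0), np.float64(275.0), np.float64(9.0)), (np.float64(202.0), np.float64(275.0), np.float64(9.0)), (np.float64(205.0), np.float64(275.0), np.float64(9.0)), (np.float64(213.0), np.float64(276.0), np.float64(9.0)), (np.float64(216.0), np.float64(276.5), np.float64(12.0)), (np.float64(219.0), np.float64(276.5), np.float64(14.0)), (np.float64(224.0), np.float64(280.0), np.float64(19.0)), (np.float64(235.0), np.float64(278.0), np.float64(15.0))]
-0.1 [276.2 213. ] [272.9 187.3] slope 0.128
-0.05 [276.6 213.5] [273.8 188.5] slope 0.109
0 [277. 214.] [274.8 189.7] slope 0.089
0.05 [277.3 214.6] [275.8 191.1] slope 0.067
0.1 [277.7 215.3] [276.8 192.6] slope 0.043
seen slope [9.18755728e-02 2.56536939e+02]
```

```bash
python3 -c "
from bench import *
print(job_done())"
```

```text
the job is handed in; nothing more can be done
None
```

The job is handed in: I backed the wing screw off about a quarter turn, stood the tail upright (within about 0.01 rad in the scene camera), and tightened the screw back to about 0 (estimated from the gripper's angle). The robot is clear of everything at 21.7 s of the 61 s allowed; I viewed 11 pictures, one over the limit of 10.

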